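# Third hand for the soap dispenser's battery cover

### The job

I am changing the batteries of the touch-free soap dispenser: stand the green and yellow battery, button up as it is now, in the empty well beside the red one and let go of it, then set the grey battery cover over both batteries, round the white socket, with its two screw lugs over the brass screw holes. The battery springs push the cover up, so press it down level with a steady, gentle push of about 10 to 20 newtons, until its lower edge is within about a millimetre of the dispenser's shoulder, and finish while still holding it down, so that I can drive in the screws. Do not shove or tip the dispenser, and leave the screwdriver, the dish of screws, the cup, the jar and the glass where they are.

Things in the scene. Friction and masses are not known exactly. Their poses are not given: they have to be found in the camera images.
- dispenser: touch-free soap dispenser, 0.9 kg, loose: white body, grey head, 84 mm (its x) by 118 mm (its y), grey nose sticking out 38 mm at -x, 73 to 98 mm high. Origin: centre of its underside, z up. On its flat grey shoulder (z = 108 mm), with a brass screw hole at y = +49 and -49 mm, stands a white socket 40 mm (x) by 76 mm (y), top at z = 120 mm (upper edge bevelled 3 mm), with two round battery wells
- well_empty (a point): centre of the mouth of the empty well (dispenser x = 0, y = -16, z = 120 mm), axes as the dispenser's: round, 20 mm wide. A battery goes in 30 mm deep, then stands on a coil spring, underside at z = 90 mm, top at 140 mm (20 mm above the socket). Each spring gives 1 N per mm and can travel 8 mm
- well_full (a point): centre of the mouth of the other well (dispenser x = 0, y = +16, z = 120 mm), which holds the red battery on a like spring. Axes as the dispenser's
- seat (a point): centre of the shoulder (dispenser x = y = 0, z = 108 mm), axes as the dispenser's: the cover's origin comes here when fully home. Set on the batteries the cover floats 6 mm higher; from there both springs together take 2 N per mm, 12 N to press it home on the hard shoulder
- cell_green: loose battery, green with a yellow foot, 15 mm diameter, 50 mm tall, 23 g, standing upright on the worktop with its metal button up. Origin: centre of its underside, z up along it
- cell_red: loose battery, red with a silver foot, 15 mm diameter, 50 mm tall, already standing in its well, button up. Origin: centre of its underside
- cover: grey battery cover, loose, 90 g, right way up on the worktop: hollow cap open below, 51 mm (its x) by 87 mm (its y) outside, 45 by 81 mm inside, 29 mm tall, inner depth 26 mm; a screw lug at y = +49 and -49 mm, 5 mm thick; on its top a finger rib 14 mm wide (x), 50 mm long (y), 15 mm high. Origin: centre of its lower edge, z up. Half a turn makes no difference
- rib (a point): middle of the top of the cover's finger rib (cover x = y = 0, z = 44 mm). Axes as the cover's
- spoon_rest: shallow steel dish, 90 mm across, 12 mm high, with the two screws in it; bystander. Origin: centre of its underside
- screwdriver: screwdriver with an orange handle, 170 mm long, lying on the worktop; bystander. Origin: under its middle
- mug: patterned cup, 58 mm, 49 mm high; bystander. Origin: on its underside
- jar: jar with a red lid, 60 mm, 86 mm high; bystander. Origin: centre of its underside
- glass: drinking glass, 80 mm, 91 mm high; bystander. Origin: centre of its underside
There are look-alikes about, which are no part of the job. Leave any purple look-alike of the cover alone.

How it is judged:
On the way:
1. the green battery stands button up on the spring of the empty well, and the fingers have let go of it (horizontal distance between cell_green and well_empty below 0.006 m and z of cell_green in the frame of dispenser below 0.094 m and angle between cell_green's own z axis and vertical below 0.25 rad and contact force between cell_green and the fingers below 0.1 N), for 0.2 s.
At the end, for the whole second after the job is handed in: both batteries upright in their wells (6 mm); cover round the socket (5 mm, 7 deg), level, at most 2 mm above the shoulder, held by the fingers, at least 2.5 N on each battery and under 16 N on the dispenser itself; dispenser within 30 mm of its start; the robot still holding it down (horizontal distance between cell_green and well_empty below 0.006 m and horizontal distance between cell_red and well_full below 0.006 m and angle between each of cell_green, cell_red's own z axis and vertical below 0.25 rad and horizontal distance between cover and seat below 0.005 m and angle between the y axis of cover and the y axis of dispenser, either way round below 0.12 rad and angle between the z axis of cover and the z axis of dispenser, either way round below 0.05 rad and z of cover in the frame of seat below 0.002 m and angle between dispenser's own z axis and vertical below 0.03 rad and distance of dispenser from where it was at the start of the episode below 0.03 m and contact force between cover and cell_green above 2.5 N and contact force between cover and cell_red above 2.5 N and contact force between cover and dispenser below 16 N and contact force between cover and the fingers above 2 N and linear speed of cover below 0.01 m/s); the arm keeps its last pose, push and grip.
It fails at once if the cup, jar, glass, screwdriver or dish of screws pushed more than 20 mm (distance of any of mug, jar, glass, screwdriver, spoon_rest from where it was at the start of the episode above 0.02 m).
It fails at once if the cup, jar or glass tipped over (angle between any of mug, jar, glass's own z axis and vertical above 0.5 rad).
It fails at once if dispenser shoved more than 40 mm or tipped (distance of dispenser from where it was at the start of the episode above 0.04 m or angle between dispenser's own z axis and vertical above 0.2 rad).
It fails at once if cover pressed on the dispenser with more than 40 N (contact force between cover and dispenser above 40 N).
It also fails if it takes over 64 s, if anything falls off the work surface, if the arm or the gripper's body presses on something with over 40 N, if the wrist force passes 120 N, or if a joint passes its speed limit or range.

### The arm

A 6-joint arm with a two-finger parallel gripper is mounted at the origin on a cart in front of the work surface, level with it; the furniture and walls round the work are solid. World frame = base frame: x ahead of the robot, y to its left, z up, the work surface at z = 0. Lengths are in m, angles in rad, forces in N, time in s.
With the tool pointing down it reaches from about 0.275 to 0.725 m from the base axis. Payload 15.9 kg.
Tool frame: the origin (TCP) lies on the centre line of the jaws, within the pads' length; the fingertips stand ahead of it and the grasp point (between the pads) lies 11 mm behind it (arm.nose_length is the z of the fingertips in the tool frame, in m); z points along the fingers, y is the line along which they close (so a half turn about z gives the same grasp; the last joint's range is limited). The gripper opens to 85 mm and grips with 20 to 120 N. Pads are 22 mm wide; open, the fingers measure 114 mm over their backs; the gripper's body (76 mm by 85 mm) begins 54 mm behind the grasp point. The pads swing forward as they close: fully open they stand 13 mm farther back than shut.
Start: joints at [-1.21, 0.213, -0.034, 1.323, 0, 1.571], TCP at [0.177, -0.468, 0.239] pointing down, gripper open.
Joint ranges: [-2.98, 2.98], [-0.74, 1.72], [-1.14, 1.35], [-2.1, 2.04], [-1.57, 1.44], [-3.14, 3.14]. Speed limits (rad/s): [1.89, 1.89, 2.39, 2.57, 3.14, 3.14].

### API

Orientations are given as a unit quaternion [x, y, z, w].
In Python, from plant import monitor, read_camera, camera_params, finish_job, arm gives the robot as it stands.
- The arm moves only by the tool send_rows, never from a script. Its argument "motion" is a list of rows, each a list of 5 numbers: the closure, from 0 (fully open) to 1 (shut), then the shift along the world's x, y, z in mm, then the turn about the world's z in degrees. A call has exactly 10 rows; each row shifts and turns the commanded pose from where the row before left it; what a row does not reach is not made up. A row lasts 1/10 s, in which the tool goes at most 50 mm and 8.59 degrees, less where a joint would pass 70% of its speed; a pose out of reach is approached as far as the arm can. A call with a gripper value outside its range is refused whole. The fingers move at their own pace and stop on an object; "force" is the grip in N (left out, the last holds). Time passes only in rows, so rows that do not move let the fingers close, or fill a call up. It gives the time, the measured TCP pose, the force, the opening and the grip force at its end, in the units of the state.
- monitor.get_state(): the state, without advancing time (a new reading comes with each control period).
- read_camera(name): name is "scene" or "top"; returns (picture, depth): 480x640x3 uint8, blue, green, red; 480x640 float32, m along the optical axis (not along the pixel's ray), 0 where there is no reading.
- camera_params(name): a dict with "mtx" (3x3 intrinsics, pixels), "extrinsics" (4x4, takes a point from camera to world coordinates). Camera axes: x right, y down, z forward; pixel columns grow to the right and rows downward; lengths in m; the calibration is good to about 2 mm. A picture is of the moment at which its call begins. camera_params takes no time and is no camera call.
- finish_job(): hands the job in; it is judged then, once.
The state is a dict: "clock": time; "joint_pos": joint angles; "qd": joint speeds; "effort": joint torques, N m; "tool_pos": TCP position; "eef_rot": TCP orientation; "ft_force": force on the tool from outside, world axes, zero at the start; "moment": the same for the moment, N m; "width": opening from 0.0 (shut) to 1.0 (fully open); "finger_force": force on a finger pad.
Only numpy, scipy, OpenCV 4.12 (cv2) and the standard library are available. Lean on these libraries where they do the work, as an engineer would, in place of code of your own. Each camera call takes 0.05 s, during which the arm holds its last target. There are 200 camera calls.

## Working session

There is one attempt and no reset: what is moved stays moved. The work goes in short steps, Python scripts to look and compute and a tool call to move; the robot and the scene stay as the last step left them, time stands still between calls to the robot, and variables do not carry over. Pictures are saved under pics/ and viewed, at most 10 in all, crops included, and the job is handed in when it is done.

Besides the shell and the picture viewer there is one more tool, called after "Call:" as name([rows], argument=value, ...), one row to a line, values as JSON. send_rows: Moves the arm, as the interface text tells. Its arguments: {"type":"object","properties":{"motion":{"type":"array"},"force":{"type":"number"}},"required":["motion"]}

```bash
mkdir -p pics; ls; python3 - <<'E'
from plant import monitor, read_camera, camera_params, arm
import cv2, numpy as np
print(monitor.get_state(), arm.nose_length)
for n in("scene","top"):
    p,d=read_camera(n); cv2.imwrite(f"pics/{n}0.png",p); np.save(f"{n}0.npy",d)
    print(n,camera_params(n))
E
```

```text
pics
{'clock': 0.0, 'joint_pos': array([-1.21002845e+00,  2.13360493e-01, -3.50728098e-02,  1.32348563e+00,
        8.56894275e-06,  1.57079459e+00]), 'qd': array([-5.38104358e-05, -1.74964215e-03, -2.74704737e-04, -7.65858740e-04,
       -6.74666351e-04,  2.63364090e-04]), 'effort': array([ 5.23187526e-03, -6.86162353e+01,  4.87122989e+01,  1.75052189e-02,
        1.79820377e-04, -1.84792913e-05]), 'tool_pos': array([ 0.1763814 , -0.46750077,  0.23880854]), 'eef_rot': array([ 9.83774574e-01,  1.79408120e-01, -9.64861663e-05, -5.52963158e-04]), 'ft_force': array([-0.08569379,  0.29419314, -0.1164022 ]), 'moment': array([-0.00816962, -0.01192692, -0.02757152]), 'finger_force': 0.0, 'width': 0.9963031431018089} 0.008
scene {'mtx': array([[609.1138427 ,   0.        , 319.14143291],
       [  0.        , 609.1138427 , 230.09074285],
       [  0.        ,   0.        ,   1.        ]]), 'extrinsics': array([[ 0.86765268, -0.39671875,  0.29965489,  0.0022098 ],
       [-0.49686898, -0.67092642,  0.55043525, -0.96728601],
       [-0.0173216 , -0.62647584, -0.77924834,  1.47485721],
       [ 0.        ,  0.        ,  0.        ,  1.        ]])}
top {'mtx': array([[445.97237477,   0.        , 314.85646728],
       [  0.        , 445.97237477, 241.64431957],
       [  0.        ,   0.        ,   1.        ]]), 'extrinsics': array([[-0.01641305, -0.9973342 ,  0.07109932,  0.44068583],
       [-0.99984299,  0.01589619, -0.00782928, -0.01749552],
       [ 0.0066782 , -0.07121666, -0.99743851,  1.27629558],
       [ 0.        ,  0.        ,  0.        ,  1.        ]])}
```

View pics/scene0.png

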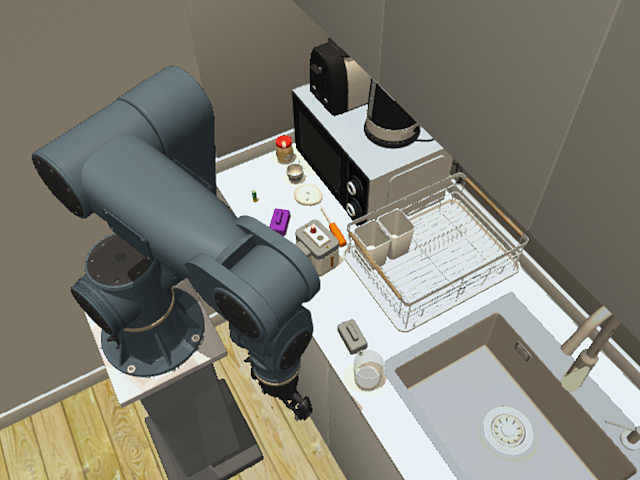

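View pics/top0.png

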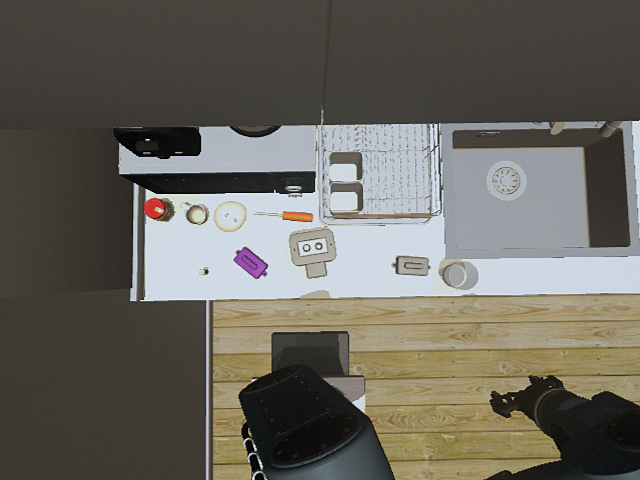

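The top view shows a green-topped battery at (204,271), the dispenser at (313,247), a grey cover at (411,266) and a purple look-alike at (251,262). The glass is at (455,274), close to the grey cover. Grey at (411,266) matches the description; I'll confirm it in an enlarged crop.

```bash
cat > h.py <<'E'
import numpy as np
from plant import camera_params
def ray(n,u,v,z):
    "world point on pixel ray at height z"
    c=camera_params(n);E=c["extrinsics"];d=E[:3,:3]@np.linalg.solve(c["mtx"],[u,v,1.]);o=E[:3,3]
    return o+d*(z-o[2])/d[2]
def cloud(n,depth):
    c=camera_params(n);E=c["extrinsics"];v,u=np.mgrid[:480,:640]
    r=np.linalg.solve(c["mtx"],np.stack([u,v,1+0*u]).reshape(3,-1).astype(float))
    return (E[:3,:3]@(r*depth.ravel())+E[:3,3:]).T.reshape(480,640,3)
E
python3 - <<'E'
import cv2,numpy as np
p=cv2.imread("pics/top0.png");s=cv2.imread("pics/scene0.png")
def crop(im,u,v,w,h,k):return cv2.resize(im[v:v+h,u:u+w],None,fx=k,fy=k,interpolation=cv2.INTER_CUBIC)
a=crop(p,285,222,60,60,6)   # dispenser
b=crop(p,385,245,60,40,6)   # cover
c=crop(s,290,215,60,60,6)
d=crop(s,240,180,60,40,6)
cv2.imwrite("pics/c1.png",np.hstack([np.vstack([a,b]),np.vstack([c,d])]))
E
```

```text
(no output)
```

View pics/c1.png

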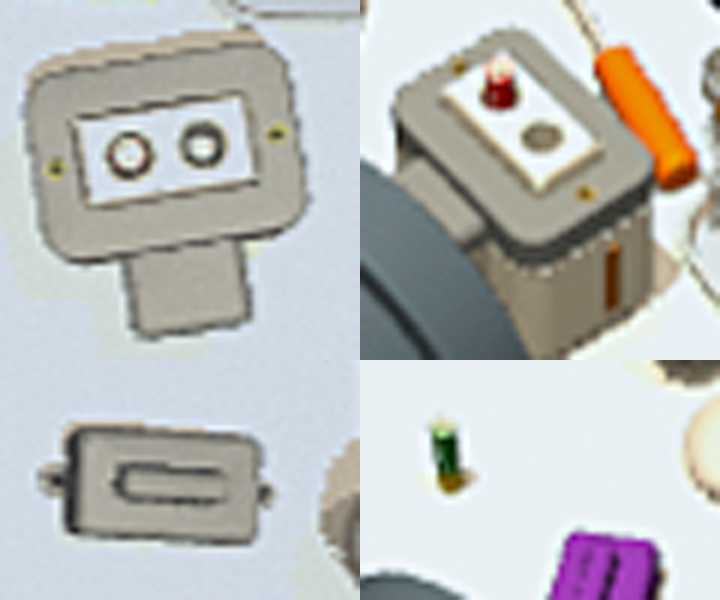

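```bash
python3 - <<'E'
import numpy as np,cv2
from h import *
np.set_printoptions(precision=4,suppress=True)
f=lambda x,y,u,v:(u+(x+.5)/6-.5,v+(y+.5)/6-.5)
T=cloud("top",np.load("top0.npy"));S=cloud("scene",np.load("scene0.npy"))
print("screws",[ray("top",*f(x,y,285,222),.108)[:2] for x,y in((56,167),(276,133))])
print("socket",[ray("top",*f(x,y,285,222),.120)[:2] for x,y in((75,120),(243,96),(257,183),(88,207))])
print("wells",[ray("top",*f(x,y,285,222),z)[:2] for x,y,z in((130,155,.12),(203,146,.12))])
print("green scene top/bot",ray("scene",253.4,190.4,.05),ray("scene",255.2,200.2,0.0))
def box(P,u0,u1,v0,v1,z0,z1):
    q=P[v0:v1,u0:u1].reshape(-1,3);q=q[(q[:,2]>z0)&(q[:,2]<z1)];return q
def rect(q):
    r=cv2.minAreaRect((q[:,:2]*1000).astype(np.float32));return len(q),r,q.mean(0)
for nm,a in dict(coverTop=(T,385,440,245,285,.022,.036),rib=(T,385,440,245,285,.038,.055),socket=(T,292,338,235,262,.114,.13),shoulder=(T,280,345,220,285,.1,.113),cellT=(T,194,214,262,282,.03,.07),
  cellS=(S,245,265,180,210,.012,.07),coverS=(S,330,375,310,360,.022,.036),ribS=(S,330,375,310,360,.038,.055),sockS=(S,290,350,215,275,.114,.127),
  purple=(T,225,280,240,285,.015,.07),glass=(T,436,485,255,295,.02,.11),driver=(T,280,318,205,225,.006,.06),jar=(T,140,175,190,225,.03,.11)).items():
    q=box(*a);print(nm,*(rect(q) if len(q)>2 else [len(q)]))
q=box(T,194,214,262,282,.01,.07);print(q)
E
```

```text
screws [array([0.5044, 0.0286]), array([ 0.5178, -0.0679])]
socket [array([0.524 , 0.0196]), array([ 0.5333, -0.0533]), array([ 0.4954, -0.0587]), array([0.4862, 0.0145])]
wells [array([ 0.5084, -0.004 ]), array([ 0.5118, -0.0356])]
green scene top/bot [0.4507 0.2858 0.05  ] [0.4526 0.288  0.    ]
coverTop 456 ((458.684814453125, -298.3095397949219), (86.3998031616211, 51.00009536743164), 85.4173355102539) [ 0.4587 -0.2973  0.0284]
rib 90 ((458.1580505371094, -299.05401611328125), (47.945980072021484, 13.89813232421875), 88.79334259033203) [ 0.4586 -0.2986  0.0436]
socket 354 ((507.013916015625, -18.989566802978516), (78.13924407958984, 57.51344680786133), 89.14303588867188) [ 0.5104 -0.019   0.1191]
shoulder 989 ((493.76544189453125, -21.46833038330078), (118.64739227294922, 117.78884887695312), 8.510367393493652) [ 0.5079 -0.0191  0.1072]
cellT 29 ((452.47552490234375, 284.6080017089844), (14.536166191101074, 11.001901626586914), 89.07864379882812) [0.4518 0.2837 0.0459]
cellS 45 ((450.6573181152344, 282.86761474609375), (26.999788284301758, 14.028844833374023), 76.13217163085938) 
[... 1140 characters left out ...]
62]
 [0.4552 0.2837 0.0483]
 [0.4551 0.2805 0.0505]
 [0.4552 0.2798 0.0418]
 [0.4552 0.2788 0.0344]
 [0.4553 0.2796 0.0193]
 [0.4526 0.2916 0.0495]
 [0.4525 0.2888 0.0499]
 [0.4525 0.2862 0.0494]
 [0.4524 0.284  0.0474]
 [0.4524 0.2808 0.0491]
 [0.4524 0.279  0.0453]
 [0.4524 0.2777 0.0391]
 [0.4525 0.2785 0.0241]
 [0.4526 0.2786 0.0116]
 [0.4498 0.2919 0.0484]
 [0.4498 0.2892 0.0483]
 [0.4497 0.2856 0.052 ]
 [0.4497 0.2829 0.0515]
 [0.4497 0.2817 0.0454]
 [0.4496 0.2774 0.0519]
 [0.4496 0.2781 0.0376]
 [0.4497 0.2788 0.0227]
 [0.4471 0.2899 0.0455]
 [0.447  0.2859 0.0507]
 [0.447  0.2843 0.0459]
 [0.4469 0.2808 0.0492]
 [0.4469 0.2803 0.0398]
 [0.4469 0.2797 0.0306]
 [0.4469 0.2799 0.0182]]
```

Call:
send_rows([
  [0.3,22,36,0,7.7],
  [0.3,22,36,0,7.7],
  [0.3,22,36,0,7.7],
  [0.3,22,36,0,7.7],
  [0.3,22,36,0,7.7],
  [0.3,22,36,0,7.7],
  [0.3,22,36,0,7.7],
  [0.3,22,36,0,7.7],
  [0.3,22,36,0,7.7],
  [0.3,22,36,0,7.7],
], force=30)

```text
clock: 1.1
tool_pos: [0.3969, -0.1061, 0.2392]
eef_rot: [0.656, 0.755, -0.0, -0.0]
ft_force: [0.2, -1.2, 0.1]
width: 0.699
finger_force: 0.0
```

Call:
send_rows([
  [0.3,6,39,-6,0],
  [0.3,6,39,-6,0],
  [0.3,6,39,-6,0],
  [0.3,6,39,-6,0],
  [0.3,6,39,-6,0],
  [0.3,6,39,-6,0],
  [0.3,6,39,-6,0],
  [0.3,6,39,-6,0],
  [0.3,6,39,-6,0],
  [0.3,0,39,-6,0],
])

```text
clock: 2.1
tool_pos: [0.4506, 0.2839, 0.1787]
eef_rot: [0.658, 0.753, -0.0, 0.0]
ft_force: [0.9, -1.3, -0.1]
width: 0.703
finger_force: 0.0
```

Call:
send_rows([
  [0.4,1,1,-26,0],
  [0.4,0,0,-30,0],
  [0.4,0,0,-30,0],
  [0.4,0,0,-25,0],
  [0.4,0,0,-15,0],
  [0.4,0,0,-7,0],
  [0.4,0,0,-3,0],
  [0.4,0,0,0,0],
  [0.4,0,0,0,0],
  [0.4,0,0,0,0],
])

```text
clock: 3.1
tool_pos: [0.452, 0.2835, 0.0441]
eef_rot: [0.658, 0.753, 0.001, 0.0]
ft_force: [1.2, -0.2, -0.6]
width: 0.602
finger_force: 0.0
```

Call:
send_rows([
  [0.6,0,0,0,0],
  [0.7,0,0,0,0],
  [0.75,0,0,0,0],
  [0.8,0,0,0,0],
  [0.85,0,0,0,0],
  [0.9,0,0,0,0],
  [0.95,0,0,0,0],
  [1,0,0,0,0],
  [1,0,0,0,0],
  [1,0,0,0,0],
])

```text
clock: 4.1
tool_pos: [0.4516, 0.2833, 0.0434]
eef_rot: [0.658, 0.753, 0.0, -0.0]
ft_force: [-0.9, 0.5, 5.4]
width: 0.155
finger_force: 29.5
```

```bash
python3 - <<'E'
from plant import read_camera
import cv2,numpy as np
a,_=read_camera("scene");b,_=read_camera("top")
f=lambda im,u,v:cv2.resize(im[v:v+60,u:u+60],None,fx=6,fy=6,interpolation=cv2.INTER_CUBIC)
cv2.imwrite("pics/g1.png",np.hstack([f(a,225,155),f(b,175,240)]))
E
```

```text
(no output)
```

View pics/g1.png

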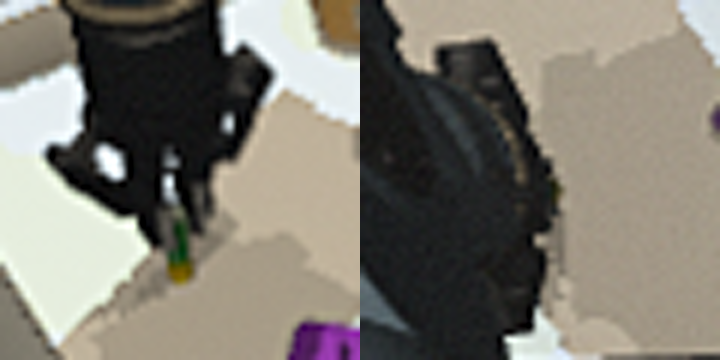

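The right image is blocked, but the left one shows the battery held upright in the fingers at (180,240). I'll lift it and carry it over.

Call:
send_rows([
  [1,0,0,10,0],
  [1,0,0,25,0],
  [1,0,0,35,0],
  [1,0,0,35,0],
  [1,0,0,35,0],
  [1,0,0,25,0],
  [1,0,0,15,0],
  [1,5,-20,0,0],
  [1,8,-30,0,0],
  [1,8,-35,0,0],
])

```text
clock: 5.2
tool_pos: [0.4725, 0.1977, 0.2238]
eef_rot: [0.658, 0.753, 0.0, 0.0]
ft_force: [-0.4, 0.7, -0.6]
width: 0.149
finger_force: 29.3
```

Call:
send_rows([
  [1,8,-35,0,0],
  [1,8,-35,0,0],
  [1,8,-35,0,0],
  [1,8,-35,0,0],
  [1,7,-30,0,0],
  [1,5,-25,0,0],
  [1,2,-18,0,0],
  [1,1,-12,0,0],
  [1,0,-10,0,0],
  [1,0,0,0,0],
])

```text
clock: 6.2
tool_pos: [0.5194, -0.0374, 0.2234]
eef_rot: [0.659, 0.753, -0.0, 0.0]
ft_force: [-0.6, 0.4, -0.3]
width: 0.15
finger_force: 29.3
```

```bash
python3 - <<'E'
from plant import read_camera,monitor
import cv2,numpy as np
s=monitor.get_state();print(s["tool_pos"],s["eef_rot"],s["finger_force"],s["width"])
a,d=read_camera("scene");b,_=read_camera("top")
np.save("s2.npy",d);cv2.imwrite("pics/s2.png",a)
f=lambda im,u,v:cv2.resize(im[v:v+60,u:u+60],None,fx=6,fy=6,interpolation=cv2.INTER_CUBIC)
cv2.imwrite("pics/g2.png",np.hstack([f(a,285,190),f(b,285,222)]))
E
```

```text
[ 0.51938995 -0.03739876  0.22344399] [ 6.58508868e-01  7.52572966e-01 -4.22271589e-05  2.14588354e-05] 29.296418130397797 0.14991755677464555
```

View pics/g2.png

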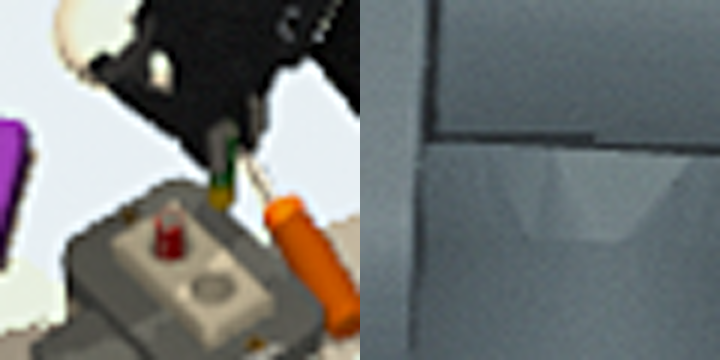

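In the scene crop the battery foot is at about (220,203) and the empty well's mouth at (211,290). I'll compare both in the same camera.

```bash
python3 - <<'E'
from h import *
f=lambda x,y:(285+(x+.5)/6-.5,190+(y+.5)/6-.5)
b=ray("scene",*f(220,202),.180);w=ray("scene",*f(211,290),.12);print(b,w,(w-b)*1000)
print([ray("scene",*f(x,y),.108) for x,y in((130,214),(256,343))], ray("scene",*f(211,144),.200+.0))
p=cloud("scene",np.load("s2.npy"))
import cv2
im=cv2.imread("pics/s2.png").astype(int)
g=im[...,1]-np.maximum(im[...,0],0)
m=np.zeros((480,640),bool);m[205:228,314:328]=1
m&=(np.minimum(im[...,1],255)-im[...,0]>25)
q=p[m];print(len(q),q.mean(0),q.min(0),q.max(0))
E
```

```text
[ 0.51714273 -0.03463014  0.18      ] [ 0.51059395 -0.03575299  0.12      ] [ -6.54877612  -1.12285102 -60.        ]
[array([0.50459185, 0.03287563, 0.108     ]), array([ 0.51756949, -0.06566392,  0.108     ])] [ 0.52278592 -0.01715439  0.2       ]
33 [ 0.525217   -0.02524759  0.17811601] [ 0.51026906 -0.04622372  0.00334665] [0.60933224 0.10698331 0.22662437]
```

Call:
send_rows([
  [1,-3,0,0,0],
  [1,-3,0,0,0],
  [1,-1,0,0,0],
  [1,0,0,-12,0],
  [1,0,0,-16,0],
  [1,0,0,-14,0],
  [1,0,0,-9,0],
  [1,0,0,-4,0],
  [1,0,0,0,0],
  [1,0,0,0,0],
])

```text
clock: 7.3
tool_pos: [0.5127, -0.0368, 0.1687]
eef_rot: [0.658, 0.753, 0.0, 0.0]
ft_force: [-0.2, 0.0, -0.0]
width: 0.151
finger_force: 29.3
```

```bash
python3 - <<'E'
from plant import read_camera
import cv2,numpy as np
a,d=read_camera("scene")
cv2.imwrite("pics/g3.png",cv2.resize(a[205:255,295:345],None,fx=10,fy=10,interpolation=cv2.INTER_CUBIC))
E
```

```text
(no output)
```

View pics/g3.png

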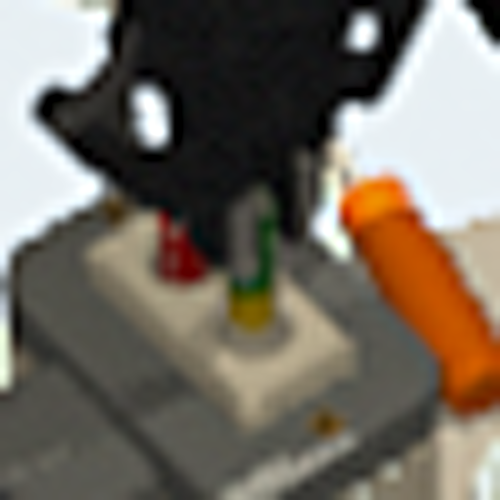

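The foot at (250,322) is centred over the well mouth at about (254,328). I'll lower it.

Call:
send_rows([
  [1,0.5,0,-4,0],
  [1,0,0,-5,0],
  [1,0,0,-6,0],
  [1,0,0,-6,0],
  [1,0,0,-5,0],
  [1,0,0,-4,0],
  [1,0,0,-3,0],
  [1,0,0,0,0],
  [1,0,0,0,0],
  [1,0,0,0,0],
])

```text
clock: 8.35
tool_pos: [0.5131, -0.0368, 0.1355]
eef_rot: [0.658, 0.753, 0.0, 0.0]
ft_force: [-0.2, -0.3, 0.2]
width: 0.155
finger_force: 29.3
```

Call:
send_rows([
  [0.8,0,0,0,0],
  [0.75,0,0,0,0],
  [0.7,0,0,0,0],
  [0.6,0,0,0,0],
  [0.5,0,0,0,0],
  [0.5,0,0,0,0],
  [0.5,0,0,10,0],
  [0.5,0,0,25,0],
  [0.5,0,0,35,0],
  [0.5,0,0,35,0],
])

```text
clock: 9.35
tool_pos: [0.5126, -0.0368, 0.2422]
eef_rot: [0.658, 0.753, -0.0, -0.0]
ft_force: [1.1, -0.1, 0.0]
width: 0.502
finger_force: 0.0
```

Call:
send_rows([
  [0.4,-5,-15,0,-2],
  [0.4,-6,-25,0,-2],
  [0.4,-6,-35,0,-2],
  [0.4,-6,-35,0,-2],
  [0.4,-6,-35,0,-2],
  [0.4,-6,-35,0,-2],
  [0.4,-6,-35,0,0],
  [0.4,-6,-25,0,0],
  [0.4,-5,-15,0,0],
  [0.4,-2,-7,0,0],
])

```text
clock: 10.35
tool_pos: [0.4586, -0.2997, 0.2407]
eef_rot: [0.734, 0.679, 0.0, 0.0]
ft_force: [1.1, 0.6, -0.1]
width: 0.597
finger_force: 0.0
```

```bash
python3 - <<'E'
from plant import read_camera,monitor
import cv2,numpy as np
s=monitor.get_state();print(s["tool_pos"],s["eef_rot"],s["width"])
a,d=read_camera("scene");b,db=read_camera("top");np.save("t3.npy",db);cv2.imwrite("pics/t3.png",b)
f=lambda im,u,v:cv2.resize(im[v:v+50,u:u+50],None,fx=8,fy=8,interpolation=cv2.INTER_CUBIC)
cv2.imwrite("pics/g4.png",np.hstack([f(a,295,205),f(b,290,224)]))
from h import *
import itertools
T=cloud("top",db);q=T[245:285,385:440].reshape(-1,3);q=q[(q[:,2]>.022)&(q[:,2]<.036)];print(len(q),q.mean(0))
q=T[235:262,292:338].reshape(-1,3);q=q[(q[:,2]>.128)&(q[:,2]<.15)];print(q)
E
```

```text
[ 0.45856739 -0.29973188  0.24066954] [7.33719562e-01 6.79452425e-01 8.85709140e-06 8.38747002e-05] 0.5968685184514729
456 [ 0.45829624 -0.29742315  0.02851829]
[[ 0.51816093 -0.03183835  0.13947548]
 [ 0.51818261 -0.03440699  0.13855851]
 [ 0.51824392 -0.0369898   0.1370585 ]
 [ 0.51592039 -0.02928464  0.13524403]
 [ 0.51594909 -0.03186196  0.13418708]
 [ 0.51558737 -0.03435625  0.13905663]
 [ 0.51544127 -0.03688456  0.14065585]
 [ 0.51575093 -0.03953957  0.13532954]
 [ 0.51359261  0.00145032  0.13915207]
 [ 0.51346118 -0.00112397  0.1405659 ]
 [ 0.51370552 -0.00362062  0.1361138 ]
 [ 0.51356391 -0.00619712  0.13768647]
 [ 0.51320576 -0.02921846  0.13753067]
 [ 0.51278776 -0.03170264  0.14345539]
 [ 0.51317347 -0.03434701  0.13675209]
 [ 0.51287814 -0.03683923  0.14075353]
 [ 0.51309267 -0.03946818  0.13673514]
 [ 0.51140375  0.00158778  0.13316871]
 [ 0.51142381 -0.00096488  0.13217979]
 [ 0.51084314 -0.00364067  0.14091152]
 [ 0.51096607 -0.00616398  0.1382602 ]
 [ 0.51102879 -0.00870678  0.13658129]
 [ 0.51073464 -0.02919126  0.13603438]
 [ 0.51039753 -0.03169239  0.14085745]
 [ 
[... 233 characters left out ...]
 0.50834453 -0.00359091  0.13997637]
 [ 0.50845343 -0.00611717  0.13745948]
 [ 0.50843073 -0.00867192  0.13715224]
 [ 0.50836663 -0.0291828   0.13269597]
 [ 0.50824111 -0.03173353  0.13412246]
 [ 0.50809658 -0.03427318  0.13587236]
 [ 0.50802305 -0.0368254   0.13642234]
 [ 0.50783151 -0.03933681  0.13897205]
 [ 0.50612487  0.00162343  0.1355465 ]
 [ 0.50599017 -0.00096106  0.13717972]
 [ 0.50568876 -0.00357403  0.14172499]
 [ 0.50598756 -0.00606163  0.13579316]
 [ 0.50597772 -0.00861785  0.13524757]
 [ 0.50593924 -0.03433504  0.12869933]
 [ 0.503407    0.00161441  0.13832614]
 [ 0.50327449 -0.0009639   0.13998768]
 [ 0.50353244 -0.00344758  0.13455785]
 [ 0.50289374 -0.00611961  0.14542091]]
```

View pics/g4.png

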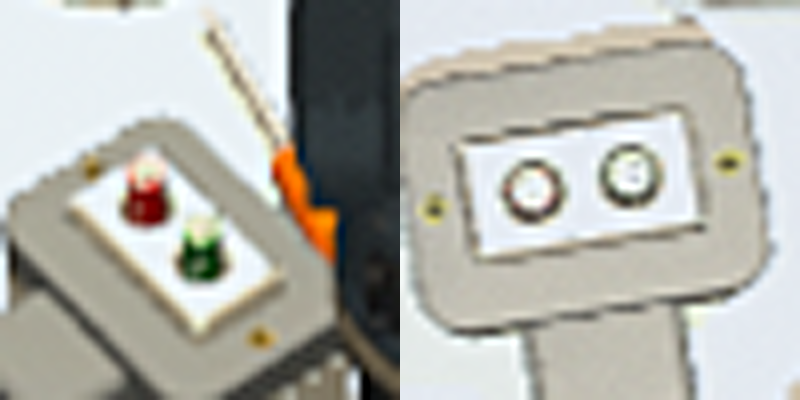

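Both batteries now stand at the same height, with their tops at about 139 mm and green seated at (202,250). The dispenser has not moved. Next is the grey cover's rib.

Call:
send_rows([
  [0.5,0,1,-25,0],
  [0.5,0,0,-35,0],
  [0.5,0,0,-35,0],
  [0.5,0,0,-35,0],
  [0.5,0,0,-30,0],
  [0.5,0,0,-20,0],
  [0.5,0,0,-12,0],
  [0.5,0,0,-6,0],
  [0.5,0,0,-2,0],
  [0.5,0,0,0,0],
], force=50)

```text
clock: 11.45
tool_pos: [0.4595, -0.2979, 0.041]
eef_rot: [0.733, 0.68, 0.0, 0.0]
ft_force: [0.1, 0.7, 0.6]
width: 0.5
finger_force: 0.0
```

Call:
send_rows([
  [0.6,0,0,0,0],
  [0.65,0,0,0,0],
  [0.7,0,0,0,0],
  [0.75,0,0,0,0],
  [0.8,0,0,0,0],
  [0.85,0,0,0,0],
  [0.9,0,0,0,0],
  [1,0,0,0,0],
  [1,0,0,0,0],
  [1,0,0,0,0],
])

```text
clock: 12.45
tool_pos: [0.459, -0.2978, 0.0405]
eef_rot: [0.733, 0.68, -0.0, 0.0]
ft_force: [-0.9, 2.0, 6.5]
width: 0.15
finger_force: 49.7
```

Call:
send_rows([
  [1,0,0,10,0],
  [1,0,0,25,0],
  [1,0,0,35,0],
  [1,0,0,35,0],
  [1,0,0,35,0],
  [1,0,0,30,0],
  [1,0,0,20,0],
  [1,0,0,10,0],
  [1,4,15,0,1],
  [1,5,25,0,2],
])

```text
clock: 13.45
tool_pos: [0.4678, -0.2575, 0.2394]
eef_rot: [0.715, 0.699, -0.0, -0.0]
ft_force: [0.4, 0.8, -0.3]
width: 0.143
finger_force: 49.0
```

Call:
send_rows([
  [1,6,33,0,2],
  [1,6,35,0,2],
  [1,6,35,0,2],
  [1,6,35,0,2],
  [1,6,35,0,1],
  [1,6,30,0,0],
  [1,4,20,0,0],
  [1,2,10,0,0],
  [1,0,5,0,0],
  [1,0,0,0,0],
])

```text
clock: 14.45
tool_pos: [0.5097, -0.0196, 0.2399]
eef_rot: [0.658, 0.753, -0.0, -0.0]
ft_force: [-1.9, -0.3, -1.9]
width: 0.147
finger_force: 49.0
```

```bash
python3 - <<'E'
from plant import read_camera,monitor
import cv2,numpy as np
s=monitor.get_state();print(s["tool_pos"],s["eef_rot"],s["width"],s["finger_force"],s["ft_force"])
a,d=read_camera("scene");np.save("s5.npy",d);cv2.imwrite("pics/s5.png",a)
cv2.imwrite("pics/g5.png",cv2.resize(a[190:275,270:355],None,fx=7,fy=7,interpolation=cv2.INTER_CUBIC))
E
```

```text
[ 0.50966105 -0.01964928  0.2398748 ] [ 6.57998621e-01  7.53019024e-01 -2.99412023e-04 -2.71716910e-04] 0.14745245815446162 48.995874524116516 [-1.93252874 -0.32557596 -1.93396943]
```

View pics/g5.png

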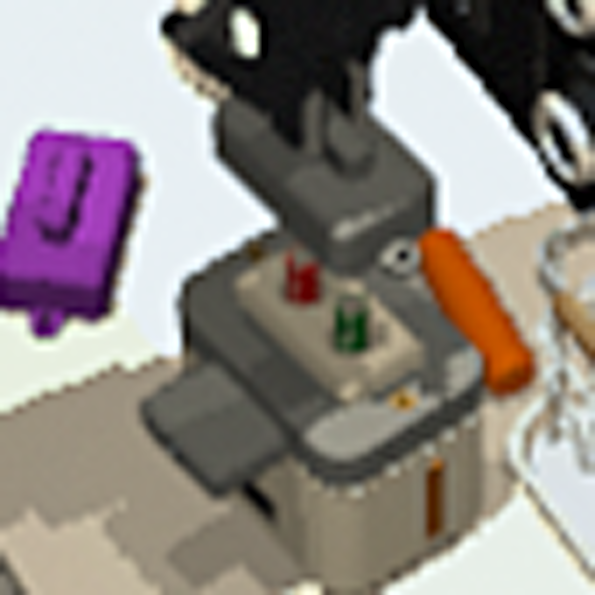

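The cover hangs level in the fingers; its near lug hole is at (402,256) and the brass hole at (403,400). I'll check the lateral offset.

```bash
python3 - <<'E'
from h import *
f=lambda x,y:(270+(x+.5)/7-.5,190+(y+.5)/7-.5)
a=ray("scene",*f(402,256),.2044);b=ray("scene",*f(403,400),.108);print(a,b,(b-a)*1000)
t=np.radians(7.7);c=np.array([.5097,-.0196]);print("lug expected from TCP",c+.049*np.array([np.sin(t),-np.cos(t)]))
# cover corners on the top (z=.2284): left, near, right
for p in((218,118),(335,232),(433,182)):print(ray("scene",*f(*p),.2284))
P=cloud("scene",np.load("s5.npy"));q=P[190:232,295:335].reshape(-1,3);q=q[(q[:,2]>.222)&(q[:,2]<.232)];print(len(q),q.min(0),q.max(0))
# socket top corners near/right
for p in((350,398),(425,350),(235,275)):print(ray("scene",*f(*p),.118))
E
```

```text
[ 0.515727   -0.06881475  0.2044    ] [ 0.51737326 -0.06540142  0.108     ] [  1.64626066   3.41332535 -96.4       ]
lug expected from TCP [ 0.51626532 -0.06815818]
[0.47941641 0.01008543 0.2284    ]
[ 0.49008935 -0.06273526  0.2284    ]
[ 0.53461335 -0.06030652  0.2284    ]
256 [ 0.47795284 -0.0697967   0.22200435] [0.53958767 0.01901951 0.23194148]
[ 0.49586577 -0.06036355  0.118     ]
[ 0.53399918 -0.05465053  0.118     ]
[0.48676988 0.01842333 0.118     ]
```

Call:
send_rows([
  [1,0.5,1,0,0],
  [1,0.5,0.8,0,0],
  [1,0,0,-10,0],
  [1,0,0,-16,0],
  [1,0,0,-16,0],
  [1,0,0,-14,0],
  [1,0,0,-10,0],
  [1,0,0,-6,0],
  [1,0,0,-2,0],
  [1,0,0,0,0],
])

```text
clock: 15.5
tool_pos: [0.5111, -0.018, 0.1664]
eef_rot: [0.658, 0.753, 0.0, 0.0]
ft_force: [-0.3, 0.1, -0.6]
width: 0.145
finger_force: 49.0
```

```bash
python3 - <<'E'
from plant import read_camera,monitor
import cv2,numpy as np
s=monitor.get_state();print(s["tool_pos"],s["eef_rot"],s["ft_force"])
a,d=read_camera("scene")
cv2.imwrite("pics/g6.png",cv2.resize(a[200:265,285:350],None,fx=9,fy=9,interpolation=cv2.INTER_CUBIC))
E
```

```text
[ 0.51109691 -0.01802469  0.16637823] [6.58220294e-01 7.52825370e-01 5.12884675e-05 6.49115012e-05] [-0.31335049  0.13385621 -0.6478074 ]
```

View pics/g6.png

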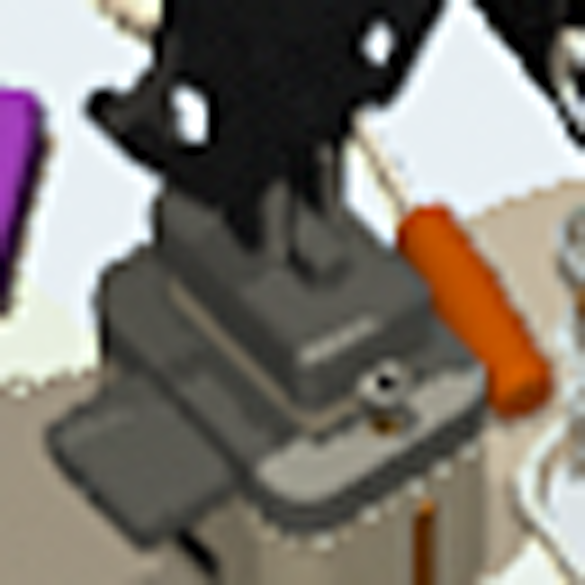

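Call:
send_rows([
  [1,0.4,0.8,0,0],
  [1,0,0,-2,0],
  [1,0,0,-1,0],
  [1,0,0,-1,0],
  [1,0,0,-1,0],
  [1,0,0,-1,0],
  [1,0,0,-1,0],
  [1,0,0,-1,0],
  [1,0,0,0,0],
  [1,0,0,0,0],
])

```text
clock: 16.55
tool_pos: [0.5114, -0.0172, 0.1583]
eef_rot: [0.658, 0.753, 0.0, -0.0]
ft_force: [-0.6, 0.2, -1.1]
width: 0.146
finger_force: 49.0
```

Call:
send_rows([
  [1,0,0,-0.5,0],
  [1,0,0,-0.5,0],
  [1,0,0,-0.5,0],
  [1,0,0,-0.5,0],
  [1,0,0,-0.5,0],
  [1,0,0,-0.5,0],
  [1,0,0,0,0],
  [1,0,0,0,0],
  [1,0,0,0,0],
  [1,0,0,0,0],
])

```text
clock: 17.55
tool_pos: [0.5114, -0.0172, 0.1553]
eef_rot: [0.658, 0.753, -0.0, 0.0]
ft_force: [0.1, -0.0, -2.8]
width: 0.145
finger_force: 49.0
```

Call:
send_rows([
  [1,0,0,-0.5,0],
  [1,0,0,-0.5,0],
  [1,0,0,-0.5,0],
  [1,0,0,-0.5,0],
  [1,0,0,-0.5,0],
  [1,0,0,-0.5,0],
  [1,0,0,0,0],
  [1,0,0,0,0],
  [1,0,0,0,0],
  [1,0,0,0,0],
])

```text
clock: 18.55
tool_pos: [0.5114, -0.0172, 0.1524]
eef_rot: [0.658, 0.753, 0.0, 0.0]
ft_force: [0.9, 1.0, 3.5]
width: 0.149
finger_force: 49.5
```

Contact force is rising as the springs predict, about 2 N per mm. I'll keep pressing gently.

Call:
send_rows([
  [1,0,0,-0.5,0],
  [1,0,0,-0.5,0],
  [1,0,0,-0.5,0],
  [1,0,0,-0.5,0],
  [1,0,0,-0.5,0],
  [1,0,0,-0.5,0],
  [1,0,0,0,0],
  [1,0,0,0,0],
  [1,0,0,0,0],
  [1,0,0,0,0],
])

```text
clock: 19.55
tool_pos: [0.5117, -0.0172, 0.1496]
eef_rot: [0.658, 0.753, 0.0, 0.0]
ft_force: [-0.8, 0.3, 8.5]
width: 0.153
finger_force: 50.2
```

Call:
send_rows([
  [1,0,0,-0.3,0],
  [1,0,0,-0.3,0],
  [1,0,0,-0.3,0],
  [1,0,0,-0.2,0],
  [1,0,0,0,0],
  [1,0,0,0,0],
  [1,0,0,0,0],
  [1,0,0,0,0],
  [1,0,0,0,0],
  [1,0,0,0,0],
])

```text
clock: 20.55
tool_pos: [0.5118, -0.0172, 0.1487]
eef_rot: [0.658, 0.753, 0.0, 0.0]
ft_force: [-2.0, 0.2, 9.4]
width: 0.145
finger_force: 50.4
```

```bash
python3 - <<'E'
from plant import read_camera,monitor
import cv2,numpy as np
a,d=read_camera("scene");s=monitor.get_state();print(s["tool_pos"],s["ft_force"],s["moment"],s["width"],s["finger_force"])
cv2.imwrite("pics/g7.png",cv2.resize(a[200:265,285:350],None,fx=9,fy=9,interpolation=cv2.INTER_CUBIC))
E
```

```text
[ 0.51178424 -0.01721533  0.14870868] [-1.00007095 -0.75250391 10.26364043] [5.45103388e-02 2.23562534e-01 1.88637735e-04] 0.14102602678719486 50.41934251785278
```

View pics/g7.png

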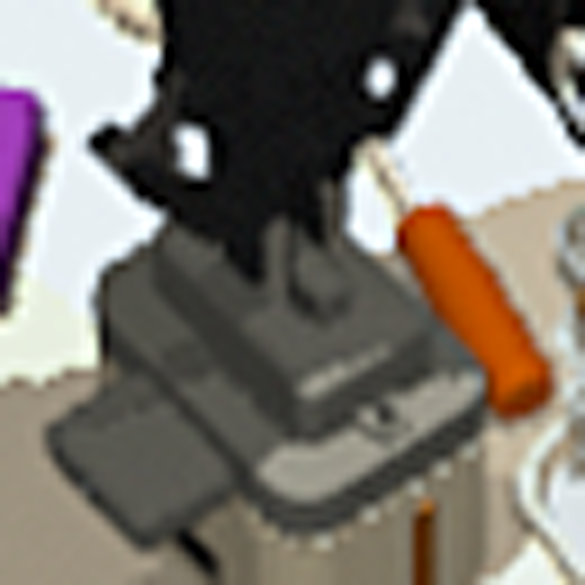

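The cover is level round the socket with its lug over the brass hole at (382,420), nearly home. One small further push.

Call:
send_rows([
  [1,0,0,-0.2,0],
  [1,0,0,-0.2,0],
  [1,0,0,-0.2,0],
  [1,0,0,0,0],
  [1,0,0,0,0],
  [1,0,0,0,0],
  [1,0,0,0,0],
  [1,0,0,0,0],
  [1,0,0,0,0],
  [1,0,0,0,0],
])

```text
clock: 21.6
tool_pos: [0.5117, -0.0172, 0.1484]
eef_rot: [0.658, 0.753, 0.0, 0.0]
ft_force: [-3.7, 0.1, 16.1]
width: 0.147
finger_force: 51.2
```

```bash
python3 - <<'E'
from plant import read_camera,monitor
for i in range(6):
    read_camera("top");s=monitor.get_state();print(s["tool_pos"].round(4),s["ft_force"].round(2))
E
```

```text
[ 0.5118 -0.0172  0.1485] [-4.01  1.46 15.75]
[ 0.5117 -0.0172  0.1484] [-3.53 -0.41 16.19]
[ 0.5118 -0.0172  0.1485] [-3.34  1.44 16.69]
[ 0.5118 -0.0172  0.1485] [-3.6  -0.51 16.28]
[ 0.5118 -0.0172  0.1485] [-4.02 -1.1  16.88]
[ 0.5117 -0.0172  0.1484] [-4.01  0.02 16.31]
```

The cover is home: about 16 N of push, steady, with roughly 5 N of it on the shoulder.

```bash
python3 -c "
from plant import finish_job
print(finish_job())"
```

```text
the job is handed in; nothing more can be done
None
```

The green battery stands on its spring beside the red one, and the cover is over both, pressed down level to the shoulder. The arm is still holding it with a steady push of about 16 N, and I handed the job in at about 22 s; the system did not report a verdict.

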